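# Pack the sample carrier and snap its hood shut

## Task

Pack the amber jar and the square green canister upright into the free space of the blue carrier tray beside the white jar, then set the clear hood with the orange handle over all three and press it down until both yellow clips snap over its edge. Do not let go or ease off after the click: keep pressing firmly so that the rubber gasket stays squeezed fully down, and finish while still holding the hood pressed like that. Leave the beaker, the brass weight and the tablet where they stand.

Things in the scene. Friction and masses are not known exactly. Their poses are not given: they have to be found in the camera images.
- tray: Blue carrier tray fixed to the bench, base plate 96 x 216 x 6 mm. Origin at the centre of its underside, on the bench; y along its long side, z up. Four corner guides with flared tips (42 mm high, at x +-38, y +-80 mm) centre the hood across x. A yellow spring clip up to 50 mm high stands at each end (y +-89 to +-101 mm).
- pocket (a point): Centre of the floor of the tray's pocket, 6 mm above the bench; axes as the tray's. The pocket is 56 mm (x) by 156 mm (y), its walls 10 mm thick (long sides) and 8 mm (ends), rim rounded, 23 mm above the bench. On the long walls lies a sprung black gasket, its top 30 mm above the bench when free.
- amber_jar_mid (a point): Centre (half-way up) of the loose upright amber jar with blue cap: 50 mm diameter, 65 mm high, about 150 g. To be packed.
- canister_mid (a point): Centre (half-way up) of the loose square canister, green with a white top: 44 x 44 mm, 65 mm high, about 180 g; its axes x, y are square to its sides. To be packed.
- white_jar_mid (a point): Centre of the white jar with yellow cap, 50 mm diameter, 65 mm high, loose, already standing in the pocket at the tray's +y end. The two others go into the rest of the pocket; in a row the three leave 12 mm to spare along y, and 6 to 12 mm across x.
- cover_handle (a point): Centre of the orange handle bar on the hood, bar 20 (x) x 70 (y) x 28 (z) mm; x across the hood, y along it, z up. 70 mm above the hood's lower edge, 14 mm above its white top plate. With the hood centred on the tray this point is about 111 mm above the bench when the clips are met, the push peaks near 107 and falls away by 103, clipped but not pressed 98, squeezed fully down 95.
- cover_foot (a point): Centre of the hood's lower edge, same axes. The hood is a clear shell with a white top, open below: 72 (x) x 172 (y) x 56 mm high without the handle, walls 4 mm, about 220 g. A bead along each end, 6.5 mm proud and 5 mm above the lower edge, passes the clips with about 10 to 20 N. It goes on with its y along the tray's y, either way round. It starts standing on the bench.
- gasket (a joint): How far the gasket is squeezed, m: 0 free, about 0.002 with the hood clipped on but not pressed, 0.005 fully down (stop). Spring of 2500 N/m; full squeeze takes about 11 N on the hood.
- clip_left (a joint): Outward deflection of the clip at the tray's +y end, m: 0 at rest and when clipped over the hood's bead; about 0.003 to 0.006 while the bead passes.
- clip_right (a joint): The same for the clip at the tray's -y end.
- beaker_mid (a point): Centre of a glass beaker, 68 mm diameter, 85 mm high. Leave alone.
- weight_mid (a point): Centre of a brass weight, 38 mm diameter, 54 mm high. Leave alone.
- tablet_mid (a point): Centre of a black tablet lying on the bench, 130 x 200 x 22 mm. Leave alone.
There are look-alikes about, which are no part of the job. There is more than one size of the part that bears canister_mid; the job needs the middle-sized.

How it is judged:
By the outcome, as a careful person would: the job done as asked, in the order asked, and still so for the second after the job is handed in, while the arm keeps its last pose, push and grip.
It also fails if it takes over 72 s, if anything falls off the work surface, if the arm or the gripper's body presses on something with over 40 N, if the wrist force passes 120 N, or if a joint passes its speed limit or range.

## Robot

A 6-joint arm with a two-finger parallel gripper is mounted at the origin on the work surface. World frame = base frame: x ahead of the robot, y to its left, z up, the work surface at z = 0. Lengths are in m, angles in rad, forces in N, time in s.
With the tool pointing down it reaches from about 0.25 to 0.85 m from the base axis. Payload 12.5 kg.
Tool frame: the origin (TCP) lies midway between the tips of the shut fingers; the grasp point (between the pads) lies 19 mm behind it (bot.grip_depth is the distance from the TCP to the grasp point, in m); z points along the fingers, y is the line along which they close (so a half turn about z gives the same grasp; the last joint's range is limited). The gripper opens to 93 mm and grips with 3 to 60 N. Pads are 15 mm wide; open, the fingers measure 128 mm over their backs; the gripper's body (75 mm by 188 mm) begins 65 mm behind the grasp point.
Start: joints at [1.075, 0.351, 1.652, -0, 1.139, -0.085], TCP at [0.22, 0.504, 0.183] pointing down, gripper open.
Joint ranges: [-2.75, 2.75], [-0.79, 2.1], [0.01, 2.65], [-1.57, 4.71], [0.07, 3.14], [-2.87, 2.87]. Speed limits (rad/s): [2.22, 2.22, 2.79, 3.14, 3.14, 3.14].

## Interface

Orientations are given as a unit quaternion [x, y, z, w].
In Python, from station import sensors, imaging, close_job, find_in, bot gives the robot as it stands.
- The arm moves only by the tool carry_out, never from a script. Its argument "rows" is a list that holds one entry, the list of rows, each a list of 6 numbers: the shift along the tool's x, y, z scaled (see below), then the turn, a rotation vector about the tool's x, y, z scaled (see below). In form: [[[tx, ty, tz, rx, ry, rz], ...]]. A call has exactly 5 rows; each row shifts and turns the commanded pose from where the row before left it, along the tool's axes as they then stand; what a row does not reach is not made up. The controller multiplies each number of a shift by 0.04 m and each number of a turn by pi rad. A row lasts 1/10 s, in which the tool goes at most 50 mm and 8.59 degrees, less where a joint would pass 70% of its speed; a pose out of reach is approached as far as the arm can. A call with a number of a shift or a turn outside -1 to 1 is refused whole. A call with a gripper value outside its range is refused whole. "grip" is the opening, from -1 (shut) to 1 (fully open), so that 0 is half open, set as the call begins (left out, the last holds). The fingers move at their own pace and stop on an object; "grip_force" is the grip in N (left out, the last holds). Time passes only in rows, so rows that do not move let the fingers close, or fill a call up. It gives the time, the measured TCP pose, the force, the opening and the grip force at its end, in the units of the state.
- sensors.get_state(): the state, without advancing time (a new reading comes with each control period).
- imaging.snapshot(name): name is "scene" or "side" or "wrist"; returns a dict with "image" (384x512x3 uint8, red, green, blue), "depth" (384x512 float32, m along the optical axis (not along the pixel's ray), 0 where there is no reading), "fx", "fy", "cx", "cy" (pixels), "R" (3x3) and "t" (3): a world point X has camera coordinates R X + t. Camera axes: x right, y down, z forward; pixel columns grow to the right and rows downward; lengths in m; the calibration is good to about 2 mm. A picture is of the moment at which its call begins.
- close_job(): hands the job in; it is judged then, once.
Trained networks look in a picture, given as the dict that the camera call returned (one of the last four; its "shot" number tells which), for a name from the list of things; names that differ only in an ending like _2 or _b are one class to them, and where a whole thing is asked for, a point or a joint stands for the part that bears it (a point fixed in the world has none). Each returns a list of dicts, best first, with "score" (0 to 1); they miss things now and then, are a little off and sometimes report something else, mostly with a low value. They report only what shows in the picture. A call takes as long as a camera call. They do not tell look-alikes from the thing itself.
- find_in(picture, thing): "rect" ([left, top, right, bottom] in pixels, round what is visible of it).
The state is a dict: "time_s": time; "joints": joint angles; "qd": joint speeds; "joint_efforts": joint torques, N m; "position": TCP position; "ee_rot": TCP orientation; "ft_force": force on the tool from outside, world axes, zero at the start; "wrist_torque": the same for the moment, N m; "finger_gap": finger opening in m; "gripper_force": force on a finger pad.
Only numpy, scipy, OpenCV 4.12 (cv2) and the standard library are available. Lean on these libraries where they do the work, as an engineer would, in place of code of your own. Each camera call takes 0.05 s, during which the arm holds its last target. There are 200 camera calls.

## Working session

There is one attempt and no reset: what is moved stays moved. The work goes in short steps, Python scripts to look and compute and a tool call to move; the robot and the scene stay as the last step left them, time stands still between calls to the robot, and variables do not carry over. Pictures are saved under pics/ and viewed, at most 10 in all, crops included, and the job is handed in when it is done.

Besides the shell and the picture viewer there is one more tool, called as name([rows], argument=value, ...), one row to a line, values as JSON. carry_out: Moves the arm, as the interface text tells. Shifts and turns lie within -1 to 1; 1 stands for 0.04 m of shift or pi rad of turn. Its arguments: {"type":"object","properties":{"rows":{"type":"array","items":{"type":"array","items":{"type":"array","items":{"type":"number","minimum":-1,"maximum":1}}}},"grip":{"type":"number"},"grip_force":{"type":"number"}},"required":["rows"]}

```bash
ls; mkdir -p pics; cat > h.py <<'E'
import numpy as np, cv2
from station import sensors, imaging, close_job, find_in, bot
from scipy.spatial.transform import Rotation as Ro
def world(p):
    d=p["depth"]; v,u=np.indices(d.shape)
    c=np.stack([(u-p["cx"])/p["fx"]*d,(v-p["cy"])/p["fy"]*d,d],-1)
    w=(c-p["t"])@p["R"]; w[d==0]=np.nan
    return w
def save(p,n,rect=None,s=1):
    im=p["image"]
    if rect: l,t,r,b=map(int,rect); im=im[t:b,l:r]
    im=cv2.resize(im,None,fx=s,fy=s,interpolation=cv2.INTER_CUBIC)
    cv2.imwrite("pics/"+n,im[...,::-1])
E
python3 - <<'E'
from h import *
s=sensors.get_state(); print(s["time_s"],s["position"],s["ee_rot"])
for n in ["scene","side"]:
    p=imaging.snapshot(n); save(p,n+".png"); w=world(p)
    print(n,p["R"].round(2).tolist(),p["t"].round(2))
    for th in ["tray","amber_jar_mid","canister_mid","white_jar_mid","cover_handle","cover_foot","beaker_mid","weight_mid","tablet_mid"]:
        for f in find_in(p,th)[:5]:
            r=np.array(f["rect"]).round().astype(int); q=w[r[1]:r[3],r[0]:r[2]].reshape(-1,3)
            print(th,round(f["score"],2),r,np.nanmedian(q,0).round(3),np.nanpercentile(q[:,2],98).round(3))
E
```

```text
pics
0.0 [0.21942411 0.50391737 0.1828001 ] [ 2.03957259e-01  9.78979620e-01 -5.59596473e-04 -1.64108071e-04]
scene [[-0.86, 0.5, 0.01], [0.37, 0.64, -0.68], [-0.35, -0.58, -0.73]] [ 0.43 -0.16  1.18]
tray 0.69 [222 161 295 226] [ 0.491 -0.006  0.   ] 0.07
tray 0.3 [163 136 183 164] [ 0.633 -0.272  0.028] 0.065
amber_jar_mid 0.78 [164 139 184 163] [ 0.633 -0.27   0.029] 0.065
amber_jar_mid 0.4 [221 161 293 225] [ 0.493 -0.011  0.   ] 0.07
amber_jar_mid 0.21 [260 179 273 208] [0.488 0.042 0.059] 0.071
canister_mid 0.75 [234 108 259 140] [ 0.384 -0.257  0.05 ] 0.091
canister_mid 0.72 [212 124 227 147] [ 0.482 -0.256  0.044] 0.065
canister_mid 0.52 [214 144 230 165] [ 0.508 -0.186  0.017] 0.047
white_jar_mid 0.85 [260 179 274 208] [0.487 0.042 0.058] 0.072
cover_handle 0.58 [291 238 362 318] [0.488 0.318 0.004] 0.082
cover_foot 0.92 [293 240 363 320] [0.489 0.322 0.006] 0.083
beaker_mid 0.58 [180 257 213 303] [0.75  0.166 0.034] 0.084
beaker_mid 0.58 [257 180 275 205] [0.487 0.037 0.059] 0.072
weight_mid 0.66 [150 194 170 220] [ 0.746 -0.084  0.001] 0.053
weight_mid 0.39 [294 239 364 31
[... 225 characters left out ...]
5  0.25  1.28]
tray 0.61 [224 193 293 262] [ 0.487 -0.022  0.003] 0.071
amber_jar_mid 0.84 [343 252 364 286] [ 0.627 -0.29   0.04 ] 0.068
canister_mid 0.88 [248 280 277 328] [ 0.372 -0.283  0.065] 0.093
canister_mid 0.63 [286 274 310 308] [ 0.473 -0.277  0.037] 0.068
canister_mid 0.53 [286 252 302 275] [ 0.51  -0.194  0.029] 0.05
white_jar_mid 0.5 [237 216 277 242] [ 0.486 -0.028  0.007] 0.033
cover_handle 0.8 [182 130 237 178] [0.489 0.289 0.017] 0.083
cover_foot 0.79 [180 131 236 179] [0.483 0.288 0.017] 0.083
beaker_mid 0.84 [289 130 312 161] [0.75  0.178 0.051] 0.086
weight_mid 0.66 [341 201 355 218] [ 0.74  -0.1    0.025] 0.053
tablet_mid 0.91 [120 148 171 201] [0.279 0.323 0.021] 0.027
```

View pics/scene.png

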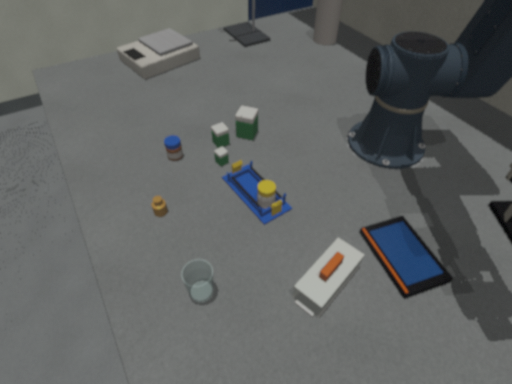

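View pics/side.png

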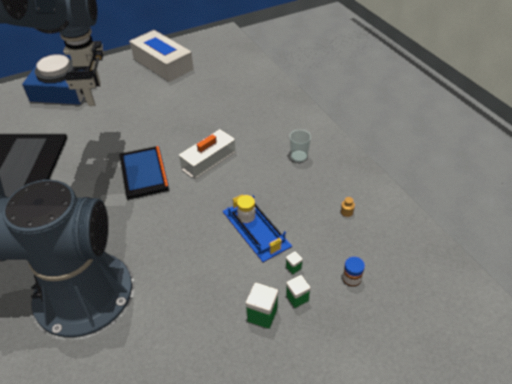

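The canisters in the scene picture are the large one at (247,122), the middle one at (220,134) and the small one at (221,156). Their heights are about 91, 65 and 47 mm, so the middle one at (220,134) is the target. Nothing else looks like the amber jar at (174,148): the white jar has a yellow cap and the brass weight is at (158,206). The hood is at (328,275).

```bash
cat >> h.py <<'E'
def rectfit(q):
    (cx,cy),(a,b),ang=cv2.minAreaRect((q[:,:2]*1000).astype(np.float32)); return np.round([cx,cy,a,b,ang],1)
def go(target,yaw=None,zrow=False):
    "print tool-frame shift rows count to reach target TCP; yaw = world angle of tool y (mod pi)"
    s=sensors.get_state(); R=Ro.from_quat(s["ee_rot"]); m=R.as_matrix()
    y0=np.arctan2(m[1,1],m[0,1]); d=m.T@(np.array(target)-s["position"])
    o=dict(pos=s["position"].round(4),yaw_y=round(np.degrees(y0),2),d_units=(d/0.04).round(3),tilt=m[2].round(4))
    if yaw is not None:
        e=(yaw-y0+np.pi/2)%np.pi-np.pi/2; o["turn_z_units"]=round(-e/np.pi,4); o["deg"]=round(np.degrees(e),2)
    print(o)
E
python3 - <<'E'
from h import *
for n,ca in [("scene",(212,124,229,149)),("side",(284,272,312,310))]:
    p=imaging.snapshot(n); w=world(p); im=p["image"].astype(int); r,g,b=im[...,0],im[...,1],im[...,2]; z=w[...,2]
    def box(l,t,rr,bb):
        m=np.zeros(z.shape,bool); m[t:bb,l:rr]=1; return m
    X,Y=w[...,0],w[...,1]
    near=lambda x,y,d:(abs(X-x)<d)&(abs(Y-y)<d)
    m=near(.478,-.265,.04)&(z>.055); print(n,"can top",m.sum(),rectfit(w[m]),np.median(z[m]))
    m=near(.63,-.28,.05)&(z>.055); print("jar top",m.sum(),rectfit(w[m]),np.median(z[m]))
    m=near(.487,.04,.05)&(z>.055); print("white top",m.sum(),rectfit(w[m]),np.median(z[m]))
    m=near(.487,.3,.14)&(z>.045)&(z<.065); print("hood top",m.sum(),rectfit(w[m]),np.median(z[m]))
    m=near(.487,.3,.14)&(r>150)&(b<90)&(z>.065); print("handle",m.sum(),rectfit(w[m]),np.median(z[m]))
    m=near(.487,-.01,.14)&(b>r+50)&(z<.02); print("tray",m.sum(),rectfit(w[m]),np.median(z[m]))
    m=near(.487,-.01,.14)&(r>b+80)&(g>b+60)&(z<.055)&(z>.02); print("clips",m.sum(),rectfit(w[m]))
    print(np.array(p["R"]).T@-np.array(p["t"]))
p=imaging.snapshot("scene"); save(p,"crop.png",(140,90,310,240),4)
p=imaging.snapshot("wrist"); R=p["R"];print("wrist cam",-R.T@p["t"],R.round(2).tolist(),p["fx"])
go([.478,-.265,.25],0)
E
```

```text
scene can top 144 [ 475.2 -270.2   44.9   44.8    3.1] 0.06271901990935377
jar top 163 [ 629.2 -284.1   48.7   47.9   54.9] 0.06345252632763584
white top 251 [480.9  29.3  50.7  45.5  59.6] 0.06911261428425933
hood top 1999 [484.  308.2 174.2  72.7  17.9] 0.0544663542291472
handle 195 [483.7 307.7  67.   17.1  17.3] 0.0826692891401785
tray 981 [485.  -22.8 101.3 224.2   4.3] 0.00524920428895242
clips 57 [476.3 -19.2  47.9 195.8   5.2]
[0.83633871 0.5782594  0.75363328]
side can top 317 [ 474.2 -273.6   44.8   46.6    2.9] 0.06424808956134637
jar top 287 [ 627.2 -288.1   48.3   47.    62.4] 0.06437159558479545
white top 239 [481.5  27.   53.9  48.1  82.2] 0.06991269475210045
hood top 792 [485.7 305.5 177.2  82.1  18.1] 0.0556246796439472
handle 86 [483.3 305.6  65.2  21.9  15.7] 0.083991332261658
tray 1179 [488.6 -17.6 102.3 227.1   5.2] 0.006513352174995704
clips 107 [486.2 -24.2  31.7 202.7   5.1]
[ 0.09358729 -0.83280791  1.09185695]
wrist cam [0.15409191 0.53280445 0.38498753] [[0.4, 0.92, -0.0], [0.89, -0.39, 0.25], [0.23, -0.1, -0.97]] 300.88095697557753
{'pos': array([0.2196, 0.5042, 0.1833]), 'yaw_y': np.float64(66.46), 'd_units': array([-13.603, -15.05 ,  -1.667]), 'tilt': array([ 0., -0., -1.]), 'turn_z_units': np.float64(0.3692), 'deg': np.float64(-66.46)}
```

View pics/crop.png

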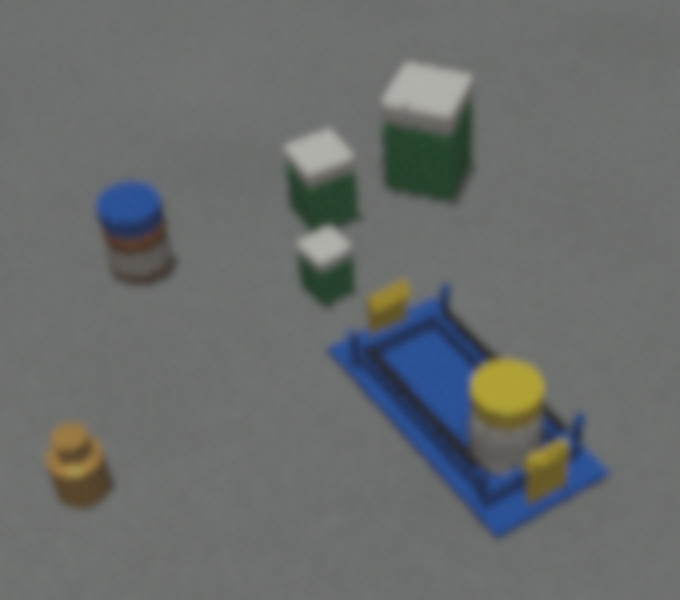

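The crop confirms the choice: the middle canister is at crop pixel (322,175), with a larger one at (427,130) and a smaller one at (325,265). The amber jar is at (135,230), and the tray pocket is free at its -y end. I'll move over the tray first for a wrist view.

carry_out([
  [[0,0,-0.2,0,0,0.0345],[0,0,-0.2,0,0,0.0345],[0,0,-0.2,0,0,0.0345],[0,0,-0.2,0,0,0.0345],[0,0,-0.2,0,0,0.0345]],
], grip=0.4)

```text
time_s: 1.7
position: [0.2196, 0.5042, 0.2236]
ee_rot: [0.461, 0.888, -0.0, -0.0]
ft_force: [-0.4, -0.5, -0.5]
finger_gap: 0.0656
gripper_force: 0.0
```

carry_out([
  [[0,0,-0.2,0,0,0.0345],[0,0,-0.2,0,0,0.0345],[0,0,-0.2,0,0,0.0345],[0,0,-0.2,0,0,0.0345],[0,0,-0.2,0,0,0.0345]],
])

```text
time_s: 2.2
position: [0.2196, 0.5042, 0.2637]
ee_rot: [0.681, 0.732, -0.0, 0.0]
ft_force: [-0.4, -0.4, -0.1]
finger_gap: 0.0651
gripper_force: 0.0
```

carry_out([
  [[-0.87,0.37,0,0,0,0],[-0.87,0.37,0,0,0,0],[-0.87,0.37,0,0,0,0],[-0.87,0.37,0,0,0,0],[-0.87,0.37,0,0,0,0]],
])

```text
time_s: 2.7
position: [0.307, 0.335, 0.2634]
ee_rot: [0.68, 0.734, 0.0, 0.0]
ft_force: [0.8, 0.7, 0.2]
finger_gap: 0.0651
gripper_force: 0.0
```

carry_out([
  [[-0.87,0.37,0,0,0,0],[-0.87,0.37,0,0,0,0],[-0.87,0.37,0,0,0,0],[-0.87,0.37,0,0,0,0],[-0.87,0.37,0,0,0,0]],
])

```text
time_s: 3.2
position: [0.3941, 0.1671, 0.2635]
ee_rot: [0.68, 0.734, 0.0, 0.0]
ft_force: [0.3, 0.5, -0.4]
finger_gap: 0.0654
gripper_force: 0.0
```

carry_out([
  [[-0.87,0.37,0,0,0,0],[-0.87,0.37,0,0,0,0],[-0.87,0.37,0,0,0,0],[-0.87,0.37,0,0,0,0],[-0.87,0.37,0,0,0,0]],
])

```text
time_s: 3.7
position: [0.4812, -0.0009, 0.2635]
ee_rot: [0.68, 0.733, 0.0, 0.0]
ft_force: [0.6, 0.0, -0.4]
finger_gap: 0.0651
gripper_force: 0.0
```

carry_out([
  [[0,0,0,0,0,0],[0,0,0,0,0,0],[0,0,0,0,0,0],[0,0,0,0,0,0],[0,0,0,0,0,0]],
])

```text
time_s: 4.2
position: [0.4805, 0.0014, 0.2635]
ee_rot: [0.679, 0.734, 0.0, 0.0]
ft_force: [-0.7, -0.7, 1.0]
finger_gap: 0.0653
gripper_force: 0.0
```

```bash
python3 - <<'E'
from h import *
p=imaging.snapshot("wrist"); save(p,"w1.png",None,1.5); w=world(p); np.savez("w1.npz",w=w,im=p["image"])
im=p["image"].astype(int); r,g,b=im[...,0],im[...,1],im[...,2]; X,Y,z=np.moveaxis(w,-1,0)
near=lambda x,y,d:(abs(X-x)<d)&(abs(Y-y)<d)
m=near(.482,.028,.04)&(z>.06)&(z<.08); print("white top",m.sum(),rectfit(w[m]),np.median(z[m]))
m=near(.487,-.02,.14)&(b>r+40)&(z<.012)&(z>.003); print("tray",m.sum(),rectfit(w[m]))
m=near(.487,-.02,.14)&(r>b+60)&(g>b+50)&(z<.055)&(z>.04); print("clips",m.sum(),rectfit(w[m]))
s=sensors.get_state(); print(s["time_s"],s["finger_gap"],s["joints"].round(2)); go([.475,-.272,.25],np.radians(3.5))
E
```

```text
white top 1131 [480.5  28.7  48.8  48.8  63.9] 0.07138292503126731
tray 4696 [485.9 -22.   96.3 216.5   5.2]
clips 358 [485.5 -20.9  31.7 199.1   4.9]
4.25 0.06511968730302936 [-0.09  0.15  1.72  0.    1.28 -0.17]
{'pos': array([0.4805, 0.0012, 0.2635]), 'yaw_y': np.float64(4.42), 'd_units': array([-6.8  , -0.664,  0.337]), 'tilt': array([-0.e+00,  3.e-04, -1.e+00]), 'turn_z_units': np.float64(0.0051), 'deg': np.float64(-0.92)}
```

View pics/w1.png

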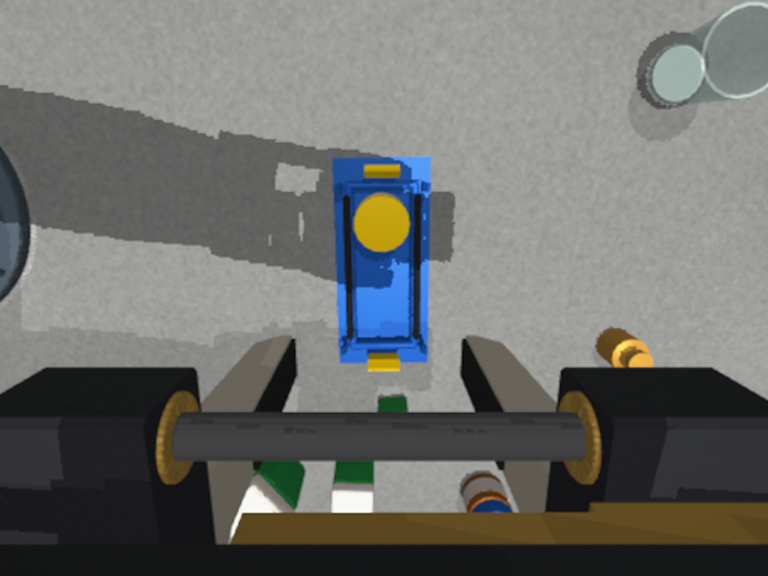

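The wrist view shows the tray at about x 335–430, y 157–362, with the white jar's cap at (381,223). The tray pose fits well: 96 x 216 mm, yaw about 5.1°. Next I'll measure the canister and jar from just behind them.

carry_out([
  [[-0.8,-0.075,0,0,0,0],[-0.8,-0.075,0,0,0,0],[-0.8,-0.075,0,0,0,0],[-0.8,-0.075,0,0,0,0],[-0.8,-0.075,0,0,0,0]],
])

```text
time_s: 4.75
position: [0.4778, -0.161, 0.2635]
ee_rot: [0.679, 0.734, 0.0, 0.0]
ft_force: [0.4, -0.2, 0.8]
finger_gap: 0.0652
gripper_force: 0.0
```

carry_out([
  [[-0.8,-0.075,0,0,0,0],[-0.8,-0.075,0,0,0,0],[-0.8,-0.075,0,0,0,0],[-0.8,-0.075,0,0,0,0],[-0.8,-0.075,0,0,0,0]],
])

```text
time_s: 5.25
position: [0.4751, -0.3217, 0.2634]
ee_rot: [0.68, 0.734, 0.0, 0.0]
ft_force: [0.8, 0.3, -0.7]
finger_gap: 0.0649
gripper_force: 0.0
```

carry_out([
  [[0,0,0,0,0,0],[0,0,0,0,0,0],[0,0,0,0,0,0],[0,0,0,0,0,0],[0,0,0,0,0,0]],
])

```text
time_s: 5.75
position: [0.4753, -0.3199, 0.2636]
ee_rot: [0.679, 0.734, 0.0, 0.0]
ft_force: [0.1, -0.2, 0.6]
finger_gap: 0.0649
gripper_force: 0.0
```

```bash
python3 - <<'E'
from h import *
p=imaging.snapshot("wrist"); save(p,"w2.png",None,1.5); w=world(p)
im=p["image"].astype(int); r,g,b=im[...,0],im[...,1],im[...,2]; X,Y,z=np.moveaxis(w,-1,0)
near=lambda x,y,d:(abs(X-x)<d)&(abs(Y-y)<d)
m=near(.475,-.272,.04)&(z>.058)&(z<.08); print("can top",m.sum(),rectfit(w[m]),np.median(z[m]))
m=near(.628,-.286,.05)&(z>.058)&(z<.08); print("jar top",m.sum(),rectfit(w[m]),np.median(z[m]))
m=near(.378,-.27,.05)&(z>.08)&(z<.1); print("big can",m.sum(),rectfit(w[m]),np.median(z[m]))
m=near(.508,-.19,.03)&(z>.04)&(z<.055); print("small can",m.sum(),rectfit(w[m]),np.median(z[m]))
m=near(.487,-.02,.14)&(b>r+40)&(z<.012)&(z>.003); print("tray",m.sum(),rectfit(w[m]))
E
```

```text
can top 1121 [ 472.9 -271.9   43.8   43.8    1.9] 0.06530543725923431
jar top 1128 [ 626.9 -287.1   48.4   49.1   70.2] 0.06531211482958602
big can 2538 [ 373.8 -272.1   61.2   61.1   41.8] 0.09062401165214842
small can 658 [ 511.3 -187.6   32.    31.9    9.5] 0.04760677291001021
tray 1124 [ 494.1 -113.7   96.1   32.3    4.3]
```

View pics/w2.png

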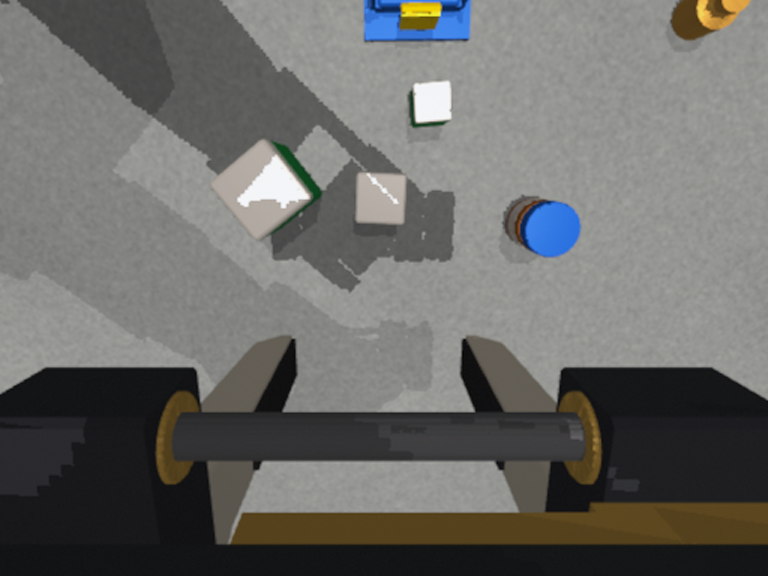

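The view shows the middle canister at (381,198), the big one at (262,188) rotated 42°, the small one at (431,103) and the amber jar at (550,228). I'll narrow the fingers and descend on the middle canister.

carry_out([
  [[0.239,0.015,0.4,0,0,0.0028],[0.239,0.015,0.4,0,0,0.0028],[0.239,0.015,0.4,0,0,0.0028],[0.239,0.015,0.4,0,0,0.0028],[0.239,0.015,0.4,0,0,0.0028]],
], grip=0.24)

```text
time_s: 6.3
position: [0.4754, -0.2722, 0.1829]
ee_rot: [0.696, 0.718, 0.0, 0.0]
ft_force: [0.1, 0.4, -0.1]
finger_gap: 0.0577
gripper_force: 0.0
```

carry_out([
  [[0,0,0.4,0,0,0],[0,0,0.4,0,0,0],[0,0,0.4,0,0,0],[0,0,0,0,0,0],[0,0,0,0,0,0]],
])

```text
time_s: 6.8
position: [0.4755, -0.2727, 0.1358]
ee_rot: [0.696, 0.718, 0.0, 0.0]
ft_force: [0.2, -0.1, 1.2]
finger_gap: 0.0577
gripper_force: 0.0
```

```bash
python3 - <<'E'
from h import *
s=sensors.get_state(); print(s["time_s"],s["finger_gap"]); go([.4745,-.272,.036],np.radians(1.9))
E
```

```text
6.8 0.057664610788972025
{'pos': array([ 0.4755, -0.2727,  0.1358]), 'yaw_y': np.float64(1.86), 'd_units': array([ 0.019, -0.024,  2.494]), 'tilt': array([-0.e+00,  1.e-04, -1.e+00]), 'turn_z_units': np.float64(-0.0002), 'deg': np.float64(0.04)}
```

carry_out([
  [[0.02,-0.02,0.6,0,0,0],[0,0,0.6,0,0,0],[0,0,0.6,0,0,0],[0,0,0.5,0,0,0],[0,0,0.2,0,0,0]],
])

```text
time_s: 7.3
position: [0.4743, -0.2719, 0.0347]
ee_rot: [0.696, 0.718, -0.0, -0.0]
ft_force: [-0.3, 1.2, -0.4]
finger_gap: 0.0578
gripper_force: 0.0
```

carry_out([
  [[0,0,0,0,0,0],[0,0,0,0,0,0],[0,0,0,0,0,0],[0,0,0,0,0,0],[0,0,0,0,0,0]],
], grip=-0.3, grip_force=20)

```text
time_s: 7.8
position: [0.4747, -0.2722, 0.0359]
ee_rot: [0.696, 0.718, 0.0, 0.0]
ft_force: [-0.2, 0.3, 0.1]
finger_gap: 0.0325
gripper_force: 0.0
```

carry_out([
  [[0,0,-0.4,0,0,0],[0,0,-0.6,0,0,0],[0,0,-0.6,0,0,0],[0,0,-0.6,0,0,0],[0,0,-0.3,0,0,0]],
])

```text
time_s: 8.3
position: [0.4751, -0.2725, 0.1375]
ee_rot: [0.696, 0.718, 0.0, 0.001]
ft_force: [-0.1, 1.3, -0.3]
finger_gap: 0.0325
gripper_force: 0.0
```

```bash
cat >> h.py <<'E'
T0=np.array([.4857,-.0215]); TY=np.radians(5.0)
def tray(x,y):
    c,s=np.cos(TY),np.sin(TY); return T0+[c*x-s*y,s*x+c*y]
E
python3 - <<'E'
from h import *
s=sensors.get_state(); print(s["time_s"],s["finger_gap"],s["gripper_force"],tray(0,-54.5e-3)); go([*tray(0,-54.5e-3),.13],TY)
E
```

```text
8.3 0.03248350171760075 0.0 [ 0.49044999 -0.07579261]
{'pos': array([ 0.4751, -0.2725,  0.1375]), 'yaw_y': np.float64(1.84), 'd_units': array([4.903, 0.541, 0.18 ]), 'tilt': array([-0.0016,  0.0022, -1.    ]), 'turn_z_units': np.float64(-0.0175), 'deg': np.float64(3.16)}
```

```bash
python3 - <<'E'
from h import *
p=imaging.snapshot("side"); w=world(p); X,Y,z=np.moveaxis(w,-1,0)
save(p,"s3.png",(210,220,380,345),4)
m=(abs(X-.474)<.04)&(abs(Y+.272)<.04)&(z>.058)&(z<.08); print("can top",m.sum(),m.sum() and rectfit(w[m]))
E
```

```text
can top 301 [ 474.1 -272.7   44.9   46.5    2.2]
```

View pics/s3.png

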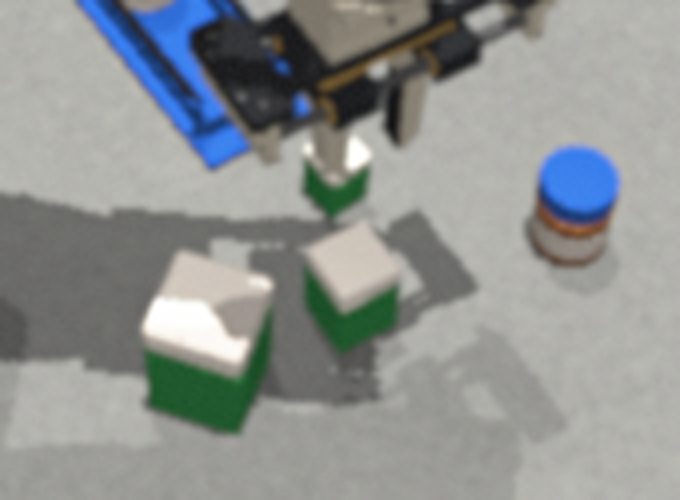

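```bash
python3 - <<'E'
from h import *
s=sensors.get_state(); print(s["finger_gap"],s["joints"].round(3),bot.grip_depth, [a for a in dir(bot) if a[0]!='_'])
for n in["side","scene"]:
    p=imaging.snapshot(n); w=world(p); X,Y,z=np.moveaxis(w,-1,0)
    P=np.array(p["R"])@s["position"]+p["t"]; print(n,"TCP px",P[0]/P[2]*p["fx"]+p["cx"],P[1]/P[2]*p["fy"]+p["cy"])
    m=(abs(X-.475)<.12)&(abs(Y+.272)<.12)&(z>.1)&(z<.2)
    for a in (.11,.13,.15,.17,.19):
        k=m&(abs(z-a)<.01); print(a,k.sum(), k.sum() and (w[k].min(0).round(3),w[k].max(0).round(3)))
E
```

```text
0.032598384094435634 [-0.606  0.397  1.706  0.     1.035 -0.638] 0.0188 ['IKError', 'grip_depth']
side TCP px 300.07938445078145 266.6077428010457
0.11 0 0
0.13 0 0
0.15 0 0
0.17 18 (array([ 0.454, -0.284,  0.173]), array([ 0.503, -0.265,  0.18 ]))
0.19 104 (array([ 0.445, -0.285,  0.18 ]), array([ 0.509, -0.263,  0.2  ]))
scene TCP px 216.73854539629207 107.26523282243635
0.11 0 0
0.13 0 0
0.15 0 0
0.17 29 (array([ 0.445, -0.276,  0.172]), array([ 0.502, -0.26 ,  0.18 ]))
0.19 78 (array([ 0.444, -0.28 ,  0.18 ]), array([ 0.508, -0.259,  0.2  ]))
```

The side crop shows the canister untouched at (350,285), with the fingertips well above it. The depth puts the tips about 35 mm higher than the reported TCP. I'll reopen, descend again and check the tip height.

carry_out([
  [[-0.01,-0.01,0.6,0,0,0],[0,0,0.6,0,0,0],[0,0,0.6,0,0,0],[0,0,0.4,0,0,0],[0,0,0.3,0,0,0]],
], grip=0.24)

```text
time_s: 8.95
position: [0.473, -0.2717, 0.0328]
ee_rot: [0.696, 0.718, -0.0, -0.002]
ft_force: [-0.4, 0.0, -0.1]
finger_gap: 0.0577
gripper_force: 0.0
```

```bash
python3 - <<'E'
from h import *
s=sensors.get_state(); print(s["finger_gap"],s["position"])
for n in["side","scene"]:
    p=imaging.snapshot(n); w=world(p); X,Y,z=np.moveaxis(w,-1,0)
    if n=="side": save(p,"s4.png",(230,215,360,325),5)
    m=(abs(X-.475)<.12)&(abs(Y+.272)<.03)&(z>.02)&(z<.12)
    for a in np.arange(.025,.12,.01):
        k=m&(abs(z-a)<.005)&(X>.43); print(a.round(3),k.sum(), k.sum() and (w[k].min(0).round(3),w[k].max(0).round(3)))
E
```

```text
0.057712017938721834 [ 0.47296936 -0.27172316  0.03283915]
0.025 52 (array([ 0.452, -0.296,  0.02 ]), array([ 0.495, -0.259,  0.03 ]))
0.035 44 (array([ 0.452, -0.296,  0.03 ]), array([ 0.494, -0.267,  0.04 ]))
0.045 54 (array([ 0.451, -0.296,  0.04 ]), array([ 0.495, -0.268,  0.05 ]))
0.055 35 (array([ 0.452, -0.295,  0.051]), array([ 0.499, -0.27 ,  0.06 ]))
0.065 256 (array([ 0.443, -0.295,  0.06 ]), array([ 0.509, -0.25 ,  0.07 ]))
0.075 30 (array([ 0.435, -0.286,  0.07 ]), array([ 0.517, -0.264,  0.08 ]))
0.085 43 (array([ 0.43 , -0.284,  0.08 ]), array([ 0.517, -0.264,  0.09 ]))
0.095 37 (array([ 0.43 , -0.285,  0.091]), array([ 0.518, -0.266,  0.1  ]))
0.105 34 (array([ 0.43 , -0.284,  0.101]), array([ 0.517, -0.27 ,  0.11 ]))
0.115 18 (array([ 0.502, -0.282,  0.11 ]), array([ 0.519, -0.265,  0.118]))
0.025 39 (array([ 0.456, -0.287,  0.02 ]), array([ 0.496, -0.242,  0.03 ]))
0.035 40 (array([ 0.454, -0.284,  0.03 ]), array([ 0.497, -0.247,  0.04 ]))
0.045 47 (array([ 0.453, -0.289,  0.04 ]), array([ 0.496, -0.246,  0.05 ]))
0.055 38 (array([ 0.451, -0.273,  0.05 ]), array([ 0.496, -0.246,  0.06 ]))
0.065 125 (array([ 0.441, -0.29 ,  0.06 ]), array([ 0.507, -0.247,  0.069]))
0.075 29 (array([ 0.431, -0.275,  0.07 ]), array([ 0.516, -0.258,  0.08 ]))
0.085 34 (array([ 0.43 , -0.279,  0.08 ]), array([ 0.517, -0.259,  0.089]))
0.095 34 (array([ 0.43 , -0.278,  0.09 ]), array([ 0.518, -0.257,  0.1  ]))
0.105 35 (array([ 0.43 , -0.276,  0.1  ]), array([ 0.518, -0.259,  0.11 ]))
0.115 39 (array([ 0.43 , -0.277,  0.11 ]), array([ 0.52 , -0.259,  0.12 ]))
```

View pics/s4.png

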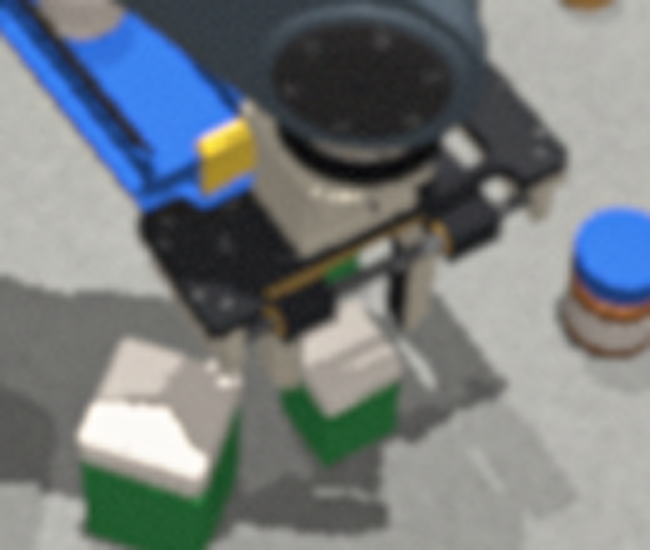

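The crop shows the fingers straddling the canister (at (345,390)) only at its top edge. The tips are therefore about 34 mm above the reported TCP, so I'll go 31 mm lower.

carry_out([
  [[0,0,0.15,0,0,0],[0,0,0.15,0,0,0],[0,0,0.15,0,0,0],[0,0,0.15,0,0,0],[0,0,0,0,0,0]],
])

```text
time_s: 9.55
position: [0.4737, -0.2722, 0.0106]
ee_rot: [0.696, 0.718, -0.0, -0.001]
ft_force: [0.3, -0.6, 0.2]
finger_gap: 0.0576
gripper_force: 0.0
```

```bash
python3 - <<'E'
from h import *
s=sensors.get_state(); print(s["ft_force"].round(1)); go([.4742,-.2722,.003],np.radians(1.9))
p=imaging.snapshot("scene"); w=world(p); X,Y,z=np.moveaxis(w,-1,0)
m=(abs(X-.475)<.05)&(abs(Y+.272)<.03)&(z>.015)&(z<.12)
for a in np.arange(.025,.1,.01):
        k=m&(abs(z-a)<.005)&(X>.425); print(a.round(3),k.sum(), k.sum() and (w[k].min(0).round(3),w[k].max(0).round(3)))
E
```

```text
[ 0.3 -0.6  0.2]
{'pos': array([ 0.4737, -0.2722,  0.0106]), 'yaw_y': np.float64(1.85), 'd_units': array([0.   , 0.012, 0.19 ]), 'tilt': array([ 6.e-04, -9.e-04, -1.e+00]), 'turn_z_units': np.float64(-0.0003), 'deg': np.float64(0.05)}
0.025 38 (array([ 0.456, -0.285,  0.02 ]), array([ 0.497, -0.245,  0.03 ]))
0.035 40 (array([ 0.455, -0.279,  0.031]), array([ 0.497, -0.245,  0.04 ]))
0.045 48 (array([ 0.437, -0.277,  0.04 ]), array([ 0.509, -0.245,  0.05 ]))
0.055 74 (array([ 0.432, -0.281,  0.051]), array([ 0.517, -0.247,  0.06 ]))
0.065 145 (array([ 0.431, -0.291,  0.06 ]), array([ 0.519, -0.247,  0.069]))
0.075 39 (array([ 0.43, -0.28,  0.07]), array([ 0.519, -0.259,  0.08 ]))
0.085 36 (array([ 0.43 , -0.28 ,  0.081]), array([ 0.52, -0.26,  0.09]))
0.095 35 (array([ 0.43 , -0.276,  0.091]), array([ 0.52 , -0.259,  0.1  ]))
```

carry_out([
  [[0,0.01,0.19,0,0,0],[0,0,0,0,0,0],[0,0,0,0,0,0],[0,0,0,0,0,0],[0,0,0,0,0,0]],
])

```text
time_s: 10.1
position: [0.4746, -0.2725, 0.0039]
ee_rot: [0.696, 0.718, 0.0, 0.0]
ft_force: [0.1, 0.1, 0.8]
finger_gap: 0.0579
gripper_force: 0.0
```

carry_out([
  [[0,0,0,0,0,0],[0,0,0,0,0,0],[0,0,0,0,0,0],[0,0,0,0,0,0],[0,0,0,0,0,0]],
], grip=-0.3, grip_force=20)

```text
time_s: 10.6
position: [0.4745, -0.2724, 0.0038]
ee_rot: [0.696, 0.718, -0.0, -0.0]
ft_force: [-0.6, -0.2, 1.1]
finger_gap: 0.044
gripper_force: 20.0
```

carry_out([
  [[0,0,-0.3,0,0,0],[0,0,-0.5,0,0,0],[0,0,-0.6,0,0,0],[0,0,-0.6,0,0,0],[0,0,-0.5,0,0,0]],
])

```text
time_s: 11.1
position: [0.4746, -0.2725, 0.1057]
ee_rot: [0.696, 0.718, 0.0, 0.001]
ft_force: [0.6, -0.1, -1.1]
finger_gap: 0.0441
gripper_force: 20.0
```

```bash
python3 - <<'E'
from h import *
s=sensors.get_state(); print(s["time_s"],s["finger_gap"],s["gripper_force"],tray(0,-54.5e-3)); go([*tray(0,-54.5e-3),.1],TY)
E
```

```text
11.1 0.044105554274459904 19.999646544456482 [ 0.49044999 -0.07579261]
{'pos': array([ 0.4746, -0.2725,  0.1057]), 'yaw_y': np.float64(1.84), 'd_units': array([4.903, 0.553, 0.141]), 'tilt': array([-6.e-04,  9.e-04, -1.e+00]), 'turn_z_units': np.float64(-0.0175), 'deg': np.float64(3.16)}
```

The canister is gripped, with a 44.1 mm gap at 20 N. Next I'll carry it over the tray.

carry_out([
  [[0.4,0.05,0,0,0,-0.0035],[0.5,0.05,0,0,0,-0.0035],[0.5,0.05,0,0,0,-0.0035],[0.5,0.04,0,0,0,-0.0035],[0.5,0.04,0,0,0,-0.0035]],
])

```text
time_s: 11.6
position: [0.4778, -0.1743, 0.1031]
ee_rot: [0.675, 0.738, -0.0, -0.001]
ft_force: [-0.1, 0.3, -1.9]
finger_gap: 0.044
gripper_force: 20.0
```

carry_out([
  [[0.6,0.02,0,0,0,0],[0.6,0.02,0,0,0,0],[0.6,0.02,0,0,0,0],[0.5,0.02,0,0,0,0],[0.2,0.01,0,0,0,0]],
])

```text
time_s: 12.1
position: [0.4724, -0.074, 0.1032]
ee_rot: [0.675, 0.738, -0.0, -0.001]
ft_force: [-0.1, 0.2, -1.8]
finger_gap: 0.0438
gripper_force: 20.0
```

carry_out([
  [[0,0,0,0,0,0],[0,0,0,0,0,0],[0,0,0,0,0,0],[0,0,0,0,0,0],[0,0,0,0,0,0]],
])

```text
time_s: 12.6
position: [0.4733, -0.0766, 0.1037]
ee_rot: [0.676, 0.737, -0.0, -0.0]
ft_force: [0.1, 0.5, -2.0]
finger_gap: 0.0436
gripper_force: 20.0
```

```bash
python3 - <<'E'
from h import *
go([*tray(0,-54.5e-3),.1],TY)
for n in ["scene","side"]:
    p=imaging.snapshot(n); w=world(p); X,Y,z=np.moveaxis(w,-1,0); im=p["image"].astype(int); r,g,b=np.moveaxis(im,-1,0)
    m=(abs(X-.49)<.04)&(abs(Y+.076)<.04)&(z>.1)&(z<.163)&(g>r+20)&(g>b+15); print("green",m.sum(),m.sum() and (rectfit(w[m]),z[m].min(),z[m].max()))
    m=(abs(X-.485)<.14)&(abs(Y+.022)<.14)&(b>r+50)&(z<.012)&(z>.003); print("tray",m.sum(),rectfit(w[m]))
E
```

```text
{'pos': array([ 0.4733, -0.0766,  0.1037]), 'yaw_y': np.float64(4.96), 'd_units': array([-0.017,  0.43 ,  0.092]), 'tilt': array([-0., -0., -1.]), 'turn_z_units': np.float64(-0.0002), 'deg': np.float64(0.04)}
green 203 (array([483.5, -59.6,  28.2,  52.4,  55.9]), np.float64(0.10397805595033524), np.float64(0.1486196839820486))
tray 658 [487.6 -20.3  95.3 217.9   5.5]
green 185 (array([464.9, -89. ,  29.2,  53.4,  53.8]), np.float64(0.1013929352983362), np.float64(0.14840120704922863))
tray 778 [487.5 -23.4  97.5 220.5   5. ]
```

carry_out([
  [[0,0.22,0,0,0,0],[0,0.22,0.1,0,0,0],[0,0,0.5,0,0,0],[0,0,0.5,0,0,0],[0,0,0.3,0,0,0]],
])

```text
time_s: 13.2
position: [0.4909, -0.0744, 0.0462]
ee_rot: [0.676, 0.737, -0.0, -0.001]
ft_force: [-0.3, -0.4, -1.2]
finger_gap: 0.0443
gripper_force: 20.0
```

carry_out([
  [[0,0,0,0,0,0],[0,0,0,0,0,0],[0,0,0.15,0,0,0],[0,0,0.15,0,0,0],[0,0,0.15,0,0,0]],
])

```text
time_s: 13.7
position: [0.491, -0.0747, 0.0295]
ee_rot: [0.676, 0.737, 0.0, 0.0]
ft_force: [-0.4, 0.7, -1.8]
finger_gap: 0.0441
gripper_force: 20.0
```

```bash
python3 - <<'E'
from h import *
go([*tray(0,-53.8e-3),.0105],TY); s=sensors.get_state(); print(s["ft_force"],s["finger_gap"])
E
```

```text
{'pos': array([ 0.491 , -0.0747,  0.0295]), 'yaw_y': np.float64(5.0), 'd_units': array([-0.009, -0.015,  0.476]), 'tilt': array([-2.e-04,  5.e-04, -1.e+00]), 'turn_z_units': np.float64(-0.0), 'deg': np.float64(0.0)}
[-0.40958335  0.65711828 -1.81849718] 0.04408581238988262
```

carry_out([
  [[0,-0.01,0.1,0,0,0],[0,0,0.1,0,0,0],[0,0,0.1,0,0,0],[0,0,0.1,0,0,0],[0,0,0.06,0,0,0]],
])

```text
time_s: 14.2
position: [0.4903, -0.0747, 0.0109]
ee_rot: [0.676, 0.737, -0.0, -0.0]
ft_force: [1.2, -0.4, -2.3]
finger_gap: 0.0438
gripper_force: 20.0
```

carry_out([
  [[0,0,0,0,0,0],[0,0,0,0,0,0],[0,0,0,0,0,0],[0,0,0,0,0,0],[0,0,0,0,0,0]],
])

```text
time_s: 14.7
position: [0.4905, -0.0747, 0.0114]
ee_rot: [0.676, 0.737, 0.0, 0.0]
ft_force: [-0.3, -0.3, -2.6]
finger_gap: 0.0439
gripper_force: 20.0
```

carry_out([
  [[0,0,0.03,0,0,0],[0,0,0.01,0,0,0],[0,0,0,0,0,0],[0,0,0,0,0,0],[0,0,0,0,0,0]],
])

```text
time_s: 15.2
position: [0.4904, -0.0747, 0.0098]
ee_rot: [0.676, 0.737, 0.0, 0.0]
ft_force: [-0.6, -0.0, 0.6]
finger_gap: 0.044
gripper_force: 20.0
```

carry_out([
  [[0,0,0,0,0,0],[0,0,0,0,0,0],[0,0,-0.1,0,0,0],[0,0,-0.5,0,0,0],[0,0,-0.8,0,0,0]],
], grip=0.5)

```text
time_s: 15.7
position: [0.4894, -0.0744, 0.0654]
ee_rot: [0.676, 0.737, -0.001, -0.001]
ft_force: [0.5, -0.2, 0.1]
finger_gap: 0.0695
gripper_force: 0.0
```

carry_out([
  [[-0.1,0.05,-0.9,0,0,0],[-0.5,0.3,-0.6,0,0,0],[-0.8,0.6,0,0,0,0],[-0.8,0.6,0,0,0,0],[-0.8,0.6,0,0,0,0]],
])

```text
time_s: 16.2
position: [0.5875, -0.188, 0.1264]
ee_rot: [0.676, 0.737, 0.0, 0.0]
ft_force: [-0.0, 0.7, 0.3]
finger_gap: 0.0696
gripper_force: 0.0
```

```bash
python3 - <<'E'
from h import *
go([.627,-.287,.1],TY); s=sensors.get_state(); print(s["finger_gap"],s["time_s"])
p=imaging.snapshot("scene"); w=world(p); X,Y,z=np.moveaxis(w,-1,0)
m=(abs(X-.49)<.05)&(abs(Y+.075)<.045)&(z>.06)&(z<.08); print(m.sum(),m.sum() and rectfit(w[m]),np.median(z[m]))
E
```

```text
{'pos': array([ 0.5875, -0.188 ,  0.1264]), 'yaw_y': np.float64(5.0), 'd_units': array([-2.552,  0.767,  0.662]), 'tilt': array([-4.e-04,  8.e-04, -1.e+00]), 'turn_z_units': np.float64(-0.0), 'deg': np.float64(0.0)}
0.06955511145191988 16.2
200 [491.9 -71.6  43.9  45.2   4.6] 0.06904164641175348
```

carry_out([
  [[-0.7,0.2,0,0,0,0],[-0.7,0.2,0,0,0,0],[-0.6,0.2,0.1,0,0,0],[-0.4,0.1,0.2,0,0,0],[-0.1,0.05,0.2,0,0,0]],
])

```text
time_s: 16.75
position: [0.6251, -0.285, 0.1049]
ee_rot: [0.676, 0.737, -0.0, -0.0]
ft_force: [0.7, 1.2, 0.3]
finger_gap: 0.0698
gripper_force: 0.0
```

carry_out([
  [[0,0,0.3,0,0,0],[0,0,0,0,0,0],[0,0,0,0,0,0],[0,0,0,0,0,0],[0,0,0,0,0,0]],
])

```text
time_s: 17.25
position: [0.6254, -0.2835, 0.0944]
ee_rot: [0.675, 0.737, 0.0, 0.0]
ft_force: [0.4, -0.0, -0.5]
finger_gap: 0.0696
gripper_force: 0.0
```

```bash
python3 - <<'E'
from h import *
go([.627,-.287,.001],TY); s=sensors.get_state()
E
```

```text
{'pos': array([ 0.6254, -0.2835,  0.0944]), 'yaw_y': np.float64(5.02), 'd_units': array([-0.091,  0.031,  2.334]), 'tilt': array([-4.e-04,  7.e-04, -1.e+00]), 'turn_z_units': np.float64(0.0001), 'deg': np.float64(-0.02)}
```

carry_out([
  [[-0.09,0.03,0.3,0,0,0],[0,0,0.6,0,0,0],[0,0,0.6,0,0,0],[0,0,0.5,0,0,0],[0,0,0.33,0,0,0]],
])

```text
time_s: 17.75
position: [0.6259, -0.287, -0.0018]
ee_rot: [0.676, 0.737, -0.0, -0.001]
ft_force: [0.3, 0.4, 0.1]
finger_gap: 0.0698
gripper_force: 0.0
```

carry_out([
  [[0,0,0,0,0,0],[0,0,0,0,0,0],[0,0,0,0,0,0],[0,0,0,0,0,0],[0,0,0,0,0,0]],
])

```text
time_s: 18.25
position: [0.627, -0.2874, 0.0013]
ee_rot: [0.676, 0.737, 0.0, 0.001]
ft_force: [0.4, -0.5, 0.3]
finger_gap: 0.0697
gripper_force: 0.0
```

carry_out([
  [[0,0,0,0,0,0],[0,0,0,0,0,0],[0,0,0,0,0,0],[0,0,0,0,0,0],[0,0,0,0,0,0]],
], grip=-0.2)

```text
time_s: 18.75
position: [0.6267, -0.2873, 0.0006]
ee_rot: [0.676, 0.737, 0.0, 0.0]
ft_force: [0.4, 0.6, 0.4]
finger_gap: 0.0498
gripper_force: 20.0
```

carry_out([
  [[0,0,-0.3,0,0,0],[0,0,-0.6,0,0,0],[0,0,-0.7,0,0,0],[0,0,-0.7,0,0,0],[0,0,-0.5,0,0,0]],
])

```text
time_s: 19.25
position: [0.627, -0.2875, 0.1153]
ee_rot: [0.676, 0.737, 0.0, 0.001]
ft_force: [0.3, -0.1, -2.5]
finger_gap: 0.0498
gripper_force: 20.0
```

```bash
python3 - <<'E'
from h import *
go([*tray(0,-3e-3),.11],TY); s=sensors.get_state(); print(s["finger_gap"],s["time_s"])
E
```

```text
{'pos': array([ 0.627 , -0.2875,  0.1153]), 'yaw_y': np.float64(4.99), 'd_units': array([ 6.856, -2.941,  0.12 ]), 'tilt': array([-0.0011,  0.0015, -1.    ]), 'turn_z_units': np.float64(-0.0001), 'deg': np.float64(0.01)}
0.04979889032108137 19.25
```

carry_out([
  [[0.4,-0.2,0,0,0,0],[0.7,-0.3,0,0,0,0],[0.8,-0.35,0,0,0,0],[0.8,-0.35,0,0,0,0],[0.8,-0.35,0,0,0,0]],
])

```text
time_s: 19.75
position: [0.5518, -0.1521, 0.1132]
ee_rot: [0.676, 0.737, 0.0, 0.0]
ft_force: [0.8, -0.4, -2.2]
finger_gap: 0.0494
gripper_force: 20.0
```

```bash
python3 - <<'E'
from h import *
c,s_=np.cos(TY),np.sin(TY)
go([*tray(0,-2.5e-3),.115],TY)
for n in ["scene","side","wrist"]:
    p=imaging.snapshot(n); w=world(p); X,Y,z=np.moveaxis(w,-1,0); im=p["image"].astype(int); r,g,b=np.moveaxis(im,-1,0)
    dx,dy=X-T0[0],Y-T0[1]; lx=(c*dx+s_*dy)*1e3; ly=(-s_*dx+c*dy)*1e3
    t=(abs(lx)<35)&(z>.066)&(z<.076)
    for nm,m in [("can",t&(ly>-85)&(ly<-15)&(abs(r-b)<40)),("white",t&(ly>15)&(ly<85))]:
        if m.sum()>30: print(n,nm,m.sum(),[np.percentile(v[m],[1,99]).round(1) for v in (lx,ly)])
    m=(abs(lx)<60)&(abs(ly)<120)&(b>r+50)&(z<.012)&(z>.003)
    if m.sum()>30: print("plate",m.sum(),[np.percentile(v[m],[.3,99.7]).round(1) for v in (lx,ly)])
E
```

```text
{'pos': array([ 0.5518, -0.1521,  0.1132]), 'yaw_y': np.float64(4.98), 'd_units': array([ 3.333, -1.362, -0.046]), 'tilt': array([-1.e-04,  3.e-04, -1.e+00]), 'turn_z_units': np.float64(-0.0001), 'deg': np.float64(0.02)}
scene can 167 [array([-19.,  22.]), array([-71.7, -29. ])]
scene white 204 [array([-22.6,  24.1]), array([29.2, 74.2])]
plate 534 [array([-47.4,  49.4]), array([-104.3,  108.8])]
side can 212 [array([-20.8,  22.2]), array([-76.4, -32.5])]
side white 193 [array([-23.4,  23.2]), array([24.4, 72.2])]
plate 557 [array([-47.1,  48.5]), array([-110.1,  107.5])]
wrist can 3234 [array([-21.5,  21.1]), array([-73.4, -31. ])]
plate 7693 [array([-47.9,  47.5]), array([-107.3,   37.3])]
```

carry_out([
  [[0.8,-0.35,0,0,0,0],[0.8,-0.35,0,0,0,0],[0.8,-0.35,0,0,0,0],[0.6,-0.21,0,0,0,0],[0.3,-0.1,0,0,0,0]],
])

```text
time_s: 20.4
position: [0.4869, -0.0256, 0.113]
ee_rot: [0.675, 0.737, 0.0, 0.0]
ft_force: [-0.1, -0.0, -2.0]
finger_gap: 0.0496
gripper_force: 20.0
```

carry_out([
  [[0,0,0,0,0,0],[0,0,0,0,0,0],[0,0,0.2,0,0,0],[0,0,0.1,0,0,0],[0,0,0,0,0,0]],
])

```text
time_s: 20.9
position: [0.4866, -0.0269, 0.0995]
ee_rot: [0.676, 0.737, -0.0, -0.001]
ft_force: [0.2, -0.1, -0.9]
finger_gap: 0.0499
gripper_force: 20.0
```

```bash
python3 - <<'E'
from h import *
go([*tray(0,-2.6e-3),.0075],TY)
E
```

```text
{'pos': array([ 0.4866, -0.0269,  0.0995]), 'yaw_y': np.float64(4.95), 'd_units': array([ 0.07 , -0.008,  2.301]), 'tilt': array([ 3.0e-04, -1.7e-03, -1.0e+00]), 'turn_z_units': np.float64(-0.0003), 'deg': np.float64(0.05)}
```

carry_out([
  [[0.07,-0.01,0.3,0,0,0],[0,0,0.2,0,0,0],[0,0,0.2,0,0,0],[0,0,0.2,0,0,0],[0,0,0.2,0,0,0]],
])

```text
time_s: 21.4
position: [0.4863, -0.0236, 0.0558]
ee_rot: [0.676, 0.737, -0.0, -0.0]
ft_force: [-0.5, -0.8, -2.3]
finger_gap: 0.0496
gripper_force: 20.0
```

carry_out([
  [[0,0,0.2,0,0,0],[0,0,0.2,0,0,0],[0,0,0.2,0,0,0],[0,0,0.2,0,0,0],[0,0,0.1,0,0,0]],
])

```text
time_s: 21.9
position: [0.486, -0.0236, 0.0197]
ee_rot: [0.676, 0.737, -0.0, -0.0]
ft_force: [0.1, -0.6, -1.3]
finger_gap: 0.0502
gripper_force: 20.0
```

carry_out([
  [[0,0,0.1,0,0,0],[0,0,0.1,0,0,0],[0,0,0.06,0,0,0],[0,0,0,0,0,0],[0,0,0,0,0,0]],
])

```text
time_s: 22.4
position: [0.4865, -0.0237, 0.0103]
ee_rot: [0.676, 0.737, 0.0, 0.0]
ft_force: [0.4, -0.8, -2.3]
finger_gap: 0.0499
gripper_force: 20.0
```

carry_out([
  [[0,0,0.06,0,0,0],[0,0,0.03,0,0,0],[0,0,0,0,0,0],[0,0,0,0,0,0],[0,0,0,0,0,0]],
])

```text
time_s: 22.9
position: [0.4864, -0.0236, 0.0065]
ee_rot: [0.676, 0.737, 0.0, 0.0]
ft_force: [0.4, 0.6, -0.7]
finger_gap: 0.0499
gripper_force: 20.0
```

carry_out([
  [[0,0,0,0,0,0],[0,0,0,0,0,0],[0,0,-0.1,0,0,0],[0,0,-0.6,0,0,0],[0,0,-0.9,0,0,0]],
], grip=0.4)

```text
time_s: 23.4
position: [0.4852, -0.0235, 0.0703]
ee_rot: [0.676, 0.737, -0.001, -0.001]
ft_force: [0.8, 0.3, 0.3]
finger_gap: 0.0651
gripper_force: 0.0
```

carry_out([
  [[0,0,-0.94,0,0,0],[0.3,0,-0.94,0,0,0],[0.6,0,-0.94,0,0,0],[0.6,0,-0.94,0,0,0],[0.6,0,-0.94,0,0,0]],
])

```text
time_s: 23.9
position: [0.4785, 0.0608, 0.2606]
ee_rot: [0.676, 0.737, 0.0, 0.0]
ft_force: [0.2, 0.0, 0.5]
finger_gap: 0.0653
gripper_force: 0.0
```

carry_out([
  [[0.9,0,0,0,0,-0.0139],[0.9,0,0,0,0,-0.0139],[0.9,0,0,0,0,-0.0139],[0.9,0,0,0,0,-0.0139],[0.9,0,0,0,0,-0.0139]],
])

```text
time_s: 24.4
position: [0.4473, 0.2383, 0.2589]
ee_rot: [0.591, 0.807, 0.0, 0.0]
ft_force: [-0.1, -0.2, -1.2]
finger_gap: 0.0652
gripper_force: 0.0
```

carry_out([
  [[0,0,0,0,0,0],[0,0,0,0,0,0],[0,0,0,0,0,0],[0,0,0,0,0,0],[0,0,0,0,0,0]],
])

```text
time_s: 24.9
position: [0.4481, 0.2362, 0.2586]
ee_rot: [0.592, 0.806, 0.0, 0.0]
ft_force: [-0.0, -1.1, 0.3]
finger_gap: 0.0652
gripper_force: 0.0
```

```bash
python3 - <<'E'
from h import *
p=imaging.snapshot("wrist"); w=world(p); X,Y,z=np.moveaxis(w,-1,0); im=p["image"].astype(int); r,g,b=np.moveaxis(im,-1,0)
near=lambda x,y,d:(abs(X-x)<d)&(abs(Y-y)<d)
m=near(.485,.307,.12)&(z>.048)&(z<.064)&(abs(r-b)<60); print("top",m.sum(),rectfit(w[m]),np.median(z[m]))
m=near(.485,.307,.06)&(z>.078)&(z<.09)&(r>b+60); print("handle",m.sum(),rectfit(w[m]),np.median(z[m]))
go([.484,.307,.1],np.radians(17.5)); s=sensors.get_state(); print(s["time_s"])
c,s_=np.cos(TY),np.sin(TY)
for n in ["scene","side"]:
    p=imaging.snapshot(n); w=world(p); X,Y,z=np.moveaxis(w,-1,0); im=p["image"].astype(int); r,g,b=np.moveaxis(im,-1,0)
    dx,dy=X-T0[0],Y-T0[1]; lx=(c*dx+s_*dy)*1e3; ly=(-s_*dx+c*dy)*1e3
    m=(abs(lx)<50)&(abs(ly)<90)&(z>.062)&(z<.09); print(n,m.sum(),[np.percentile(v[m],[1,99]).round(1) for v in (lx,ly,z*1e3)])
    if n=="scene": save(p,"sc5.png",(200,140,390,330),4)
    else: side=p
E
```

```text
top 6419 [483.6 308.  172.5  72.1  17.9] 0.056398124292057226
handle 888 [482.9 308.   67.7  18.   17.4] 0.0842795609087007
{'pos': array([0.4481, 0.2363, 0.2586]), 'yaw_y': np.float64(17.43), 'd_units': array([1.417, 1.385, 3.965]), 'tilt': array([ 0.e+00,  1.e-04, -1.e+00]), 'turn_z_units': np.float64(-0.0004), 'deg': np.float64(0.07)}
24.95
scene 606 [array([-21.5,  24.8]), array([-70.6,  74.1]), array([62.6, 72.4])]
side 671 [array([-22.7,  23.2]), array([-75.5,  70. ]), array([62.5, 75.6])]
```

View pics/sc5.png

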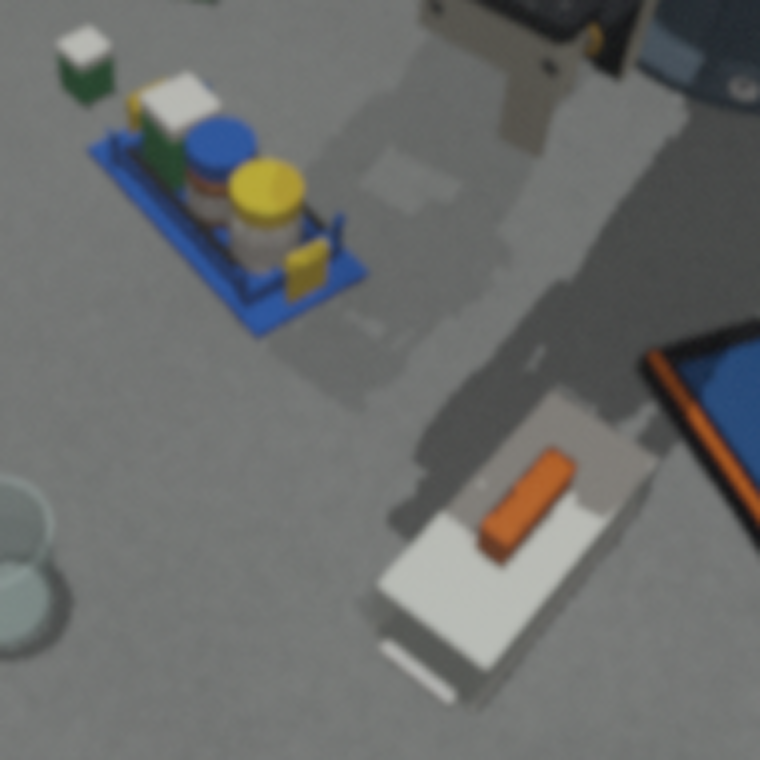

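The crop shows the canister at (180,120), amber jar at (222,160) and white jar at (265,210) standing upright in a row in the tray. The hood is at (520,530) with its long axis across (about 17.6° from world x), so the grasp needs a quarter turn.

carry_out([
  [[0.35,0.345,0.3,0,0,0],[0.35,0.345,0.3,0,0,0],[0.35,0.345,0.3,0,0,0],[0.35,0.345,0.3,0,0,0],[0,0,0.3,0,0,0.045]],
], grip=0.2)

```text
time_s: 25.55
position: [0.4843, 0.3083, 0.1977]
ee_rot: [0.647, 0.763, 0.0, -0.0]
ft_force: [0.3, -0.4, -1.0]
finger_gap: 0.0554
gripper_force: 0.0
```

carry_out([
  [[0,0,0.2,0,0,0.0454],[0,0,0.2,0,0,0.0454],[0,0,0.2,0,0,0.0454],[0,0,0.2,0,0,0.0454],[0,0,0.2,0,0,0.0454]],
])

```text
time_s: 26.05
position: [0.4837, 0.3068, 0.1582]
ee_rot: [0.874, 0.486, -0.0, 0.0]
ft_force: [-0.3, -0.3, -0.7]
finger_gap: 0.0557
gripper_force: 0.0
```

carry_out([
  [[0,0,0.2,0,0,0.0454],[0,0,0.2,0,0,0.0454],[0,0,0.2,0,0,0.0454],[0,0,0.2,0,0,0.0454],[0,0,0.2,0,0,0.0454]],
])

```text
time_s: 26.55
position: [0.4837, 0.3068, 0.1182]
ee_rot: [0.989, 0.151, -0.0, 0.0]
ft_force: [1.0, 0.0, 0.3]
finger_gap: 0.0559
gripper_force: 0.0
```

carry_out([
  [[0,0,0,0,0,0],[0,0,0,0,0,0],[0,0,0,0,0,0],[0,0,0,0,0,0],[0,0,0,0,0,0]],
])

```text
time_s: 27.05
position: [0.4838, 0.307, 0.1188]
ee_rot: [0.988, 0.154, 0.0, -0.0]
ft_force: [0.2, -0.3, -0.8]
finger_gap: 0.056
gripper_force: 0.0
```

```bash
python3 - <<'E'
from h import *
go([.4833,.308,.026],np.radians(-72.35)); s=sensors.get_state(); print(s["time_s"],s["joints"].round(2))
E
```

```text
{'pos': array([0.4838, 0.307 , 0.1188]), 'yaw_y': np.float64(-72.25), 'd_units': array([-0.005, -0.026,  2.321]), 'tilt': array([ 4.e-04, -1.e-04, -1.e+00]), 'turn_z_units': np.float64(0.0006), 'deg': np.float64(-0.1)}
27.05 [ 0.48  0.46  1.65 -0.    1.02  1.75]
```

carry_out([
  [[0,-0.026,0.6,0,0,0],[0,0,0.7,0,0,0],[0,0,0.5,0,0,0],[0,0,0.25,0,0,0],[0,0,0.1,0,0,0]],
])

```text
time_s: 27.55
position: [0.4831, 0.3078, 0.0319]
ee_rot: [0.988, 0.154, -0.0, 0.0]
ft_force: [0.3, -0.4, 1.2]
finger_gap: 0.0553
gripper_force: 0.0
```

carry_out([
  [[0,0,0.08,0,0,0],[0,0,0.06,0,0,0],[0,0,0,0,0,0],[0,0,0,0,0,0],[0,0,0,0,0,0]],
])

```text
time_s: 28.05
position: [0.4835, 0.3081, 0.0273]
ee_rot: [0.988, 0.154, 0.0, -0.0]
ft_force: [0.5, 0.1, -0.2]
finger_gap: 0.0556
gripper_force: 0.0
```

carry_out([
  [[0,0,0,0,0,0],[0,0,0,0,0,0],[0,0,0,0,0,0],[0,0,0,0,0,0],[0,0,0,0,0,0]],
], grip=-0.9, grip_force=50)

```text
time_s: 28.55
position: [0.4833, 0.308, 0.0269]
ee_rot: [0.988, 0.154, -0.0, 0.0]
ft_force: [0.9, 0.4, -0.0]
finger_gap: 0.02
gripper_force: 0.0
```

carry_out([
  [[0,0,0,0,0,0],[0,0,0,0,0,0],[0,0,-0.1,0,0,0],[0,0,-0.2,0,0,0],[0,0,-0.3,0,0,0]],
])

```text
time_s: 29.05
position: [0.483, 0.3077, 0.0513]
ee_rot: [0.988, 0.154, -0.001, 0.0]
ft_force: [0.0, -0.1, -2.1]
finger_gap: 0.0196
gripper_force: 50.0
```

The hood handle is gripped at a 20 mm gap and 50 N. Next I'll lift and turn it.

carry_out([
  [[0,0,-0.4,0,0,0],[0,0,-0.4,0,0,-0.02],[0,0,-0.4,0,0,-0.04],[0,0,-0.4,0,0,-0.045],[0,0,-0.4,0,0,-0.045]],
])

```text
time_s: 29.55
position: [0.4834, 0.308, 0.1327]
ee_rot: [0.924, 0.383, 0.0, -0.0]
ft_force: [-0.1, -0.3, -2.3]
finger_gap: 0.0196
gripper_force: 50.0
```

carry_out([
  [[0,0,-0.1,0,0,-0.045],[0,0,0,0,0,-0.045],[0,0,0,0,0,-0.045],[0,0,0,0,0,-0.045],[0,0,0,0,0,-0.045]],
])

```text
time_s: 30.05
position: [0.4834, 0.308, 0.136]
ee_rot: [0.734, 0.679, 0.0, 0.0]
ft_force: [0.4, 0.1, -1.8]
finger_gap: 0.0197
gripper_force: 50.0
```

carry_out([
  [[0,0,0,0,0,-0.035],[0,0,0,0,0,-0.02],[0,0,0,0,0,0],[0,0,0,0,0,0],[0,0,0,0,0,0]],
])

```text
time_s: 30.55
position: [0.4834, 0.308, 0.1353]
ee_rot: [0.676, 0.737, 0.0, 0.0]
ft_force: [0.7, 0.2, -2.3]
finger_gap: 0.0199
gripper_force: 50.0
```

```bash
python3 - <<'E'
from h import *
go([*tray(0,0),.13],TY); s=sensors.get_state(); print(s["time_s"],s["joints"].round(2),s["finger_gap"])
E
```

```text
{'pos': array([0.4834, 0.308 , 0.1353]), 'yaw_y': np.float64(4.99), 'd_units': array([-8.211, -0.66 ,  0.131]), 'tilt': array([ 1.e-04,  3.e-04, -1.e+00]), 'turn_z_units': np.float64(-0.0), 'deg': np.float64(0.01)}
30.55 [ 0.49  0.44  1.64 -0.    1.06  0.4 ] 0.01987373112887773
```

carry_out([
  [[-0.4,-0.03,0,0,0,0],[-0.8,-0.065,0,0,0,0],[-0.9,-0.07,0,0,0,0],[-0.9,-0.07,0,0,0,0],[-0.9,-0.07,0,0,0,0]],
])

```text
time_s: 31.05
position: [0.4846, 0.1494, 0.1351]
ee_rot: [0.675, 0.738, -0.0, 0.0]
ft_force: [0.5, -0.6, -2.2]
finger_gap: 0.0197
gripper_force: 50.0
```

carry_out([
  [[-0.9,-0.07,0,0,0,0],[-0.9,-0.07,0,0,0,0],[-0.9,-0.07,0,0,0,0],[-0.7,-0.065,0,0,0,0],[-0.5,-0.04,0,0,0,0]],
])

```text
time_s: 31.55
position: [0.4857, -0.0074, 0.1351]
ee_rot: [0.676, 0.737, -0.0, 0.0]
ft_force: [-0.1, 0.1, -1.8]
finger_gap: 0.0195
gripper_force: 50.0
```

carry_out([
  [[-0.3,-0.03,0,0,0,0],[-0.11,-0.01,0,0,0,0],[0,0,0,0,0,0],[0,0,0,0,0,0],[0,0,0,0,0,0]],
])

```text
time_s: 32.05
position: [0.4861, -0.0208, 0.1349]
ee_rot: [0.675, 0.738, 0.0, -0.0]
ft_force: [-0.4, 0.6, -2.3]
finger_gap: 0.0194
gripper_force: 50.0
```

```bash
python3 - <<'E'
from h import *
go([*tray(0,0),.13],TY); c,s_=np.cos(TY),np.sin(TY)
for n in ["scene","side"]:
    p=imaging.snapshot(n); w=world(p); X,Y,z=np.moveaxis(w,-1,0); im=p["image"].astype(int); r,g,b=np.moveaxis(im,-1,0)
    dx,dy=X-T0[0],Y-T0[1]; lx=(c*dx+s_*dy)*1e3; ly=(-s_*dx+c*dy)*1e3
    m=(abs(lx)<50)&(abs(ly)<100)&(z>.152)&(z<.172); print(n,m.sum(),rectfit(np.stack([lx,ly],-1)[m]/1e3),np.percentile(z[m],[5,50,95]))
    m=(abs(lx)<60)&(abs(ly)<120)&(b>r+50)&(z<.012)&(z>.003); print("plate",m.sum(),[np.percentile(v[m],[.3,99.7]).round(1) for v in (lx,ly)])
E
```

```text
{'pos': array([ 0.4861, -0.0208,  0.1349]), 'yaw_y': np.float64(5.14), 'd_units': array([-0.017, -0.012,  0.123]), 'tilt': array([ 1.e-04, -1.e-04, -1.e+00]), 'turn_z_units': np.float64(0.0008), 'deg': np.float64(-0.14)}
scene 1049 [  0.9   2.4 172.3  74.7  89.9] [0.15499307 0.16236769 0.16458233]
plate 375 [array([-47.1,  49.3]), array([-105.4,  108.9])]
side 965 [  0.8  -1.   75.6 174.7   0.6] [0.15550053 0.16369908 0.16717697]
plate 451 [array([-46.7,  49.1]), array([-111. ,  106.4])]
```

carry_out([
  [[-0.02,-0.01,0.2,0,0,0],[0,0,0.3,0,0,0],[0,0,0.3,0,0,0],[0,0,0.2,0,0,0],[0,0,0,0,0,0]],
])

```text
time_s: 32.65
position: [0.4849, -0.0222, 0.0934]
ee_rot: [0.675, 0.738, -0.001, -0.001]
ft_force: [0.1, 0.3, -2.2]
finger_gap: 0.0195
gripper_force: 50.0
```

carry_out([
  [[0,0,0.1,0,0,0],[0,0,0.1,0,0,0],[0,0,0.1,0,0,0],[0,0,0.1,0,0,0],[0,0,0,0,0,0]],
])

```text
time_s: 33.15
position: [0.4855, -0.0223, 0.0785]
ee_rot: [0.675, 0.738, -0.0, -0.0]
ft_force: [-0.5, 0.2, -2.3]
finger_gap: 0.0195
gripper_force: 50.0
```

carry_out([
  [[0,0,0.05,0,0,0],[0,0,0.05,0,0,0],[0,0,0.05,0,0,0],[0,0,0,0,0,0],[0,0,0,0,0,0]],
])

```text
time_s: 33.65
position: [0.4858, -0.0223, 0.0729]
ee_rot: [0.675, 0.738, -0.0, -0.0]
ft_force: [0.9, 0.2, -2.9]
finger_gap: 0.0198
gripper_force: 50.0
```

carry_out([
  [[0,0,0.05,0,0,0],[0,0,0.05,0,0,0],[0,0,0.05,0,0,0],[0,0,0,0,0,0],[0,0,0,0,0,0]],
], grip_force=60)

```text
time_s: 34.15
position: [0.4861, -0.0222, 0.0671]
ee_rot: [0.675, 0.738, 0.0, 0.0]
ft_force: [0.2, 3.1, 1.4]
finger_gap: 0.0195
gripper_force: 60.0
```

carry_out([
  [[0,0,0.04,0,0,0],[0,0,0.04,0,0,0],[0,0,0.04,0,0,0],[0,0,0,0,0,0],[0,0,0,0,0,0]],
])

```text
time_s: 34.65
position: [0.4869, -0.0224, 0.0629]
ee_rot: [0.675, 0.738, 0.001, 0.001]
ft_force: [0.8, 3.3, 7.3]
finger_gap: 0.0194
gripper_force: 60.0
```

carry_out([
  [[0.01,0,0.04,0,0,0],[0,0,0.04,0,0,0],[0,0,0.04,0,0,0],[0,0,0,0,0,0],[0,0,0,0,0,0]],
])

```text
time_s: 35.15
position: [0.4851, -0.0219, 0.0564]
ee_rot: [0.675, 0.738, -0.0, -0.001]
ft_force: [3.2, 0.4, -15.5]
finger_gap: 0.0197
gripper_force: 60.0
```

carry_out([
  [[0,0,0.04,0,0,0],[0,0,0.03,0,0,0],[0,0,0,0,0,0],[0,0,0,0,0,0],[0,0,0,0,0,0]],
])

```text
time_s: 35.65
position: [0.4858, -0.022, 0.0549]
ee_rot: [0.675, 0.738, 0.0, 0.0]
ft_force: [-2.6, 0.2, 2.5]
finger_gap: 0.0194
gripper_force: 60.0
```

carry_out([
  [[0,0,0.03,0,0,0],[0,0,0.03,0,0,0],[0,0,0,0,0,0],[0,0,0,0,0,0],[0,0,0,0,0,0]],
])

```text
time_s: 36.15
position: [0.4859, -0.022, 0.0526]
ee_rot: [0.675, 0.738, 0.0, 0.0]
ft_force: [-4.3, 0.3, 9.2]
finger_gap: 0.0199
gripper_force: 60.0
```

carry_out([
  [[0,0,0.03,0,0,0],[0,0,0,0,0,0],[0,0,0,0,0,0],[0,0,0,0,0,0],[0,0,0,0,0,0]],
])

```text
time_s: 36.65
position: [0.486, -0.022, 0.0517]
ee_rot: [0.675, 0.738, 0.0, 0.0]
ft_force: [-6.0, -0.1, 13.8]
finger_gap: 0.0196
gripper_force: 60.0
```

carry_out([
  [[0,0,0.03,0,0,0],[0,0,0,0,0,0],[0,0,0,0,0,0],[0,0,0,0,0,0],[0,0,0,0,0,0]],
])

```text
time_s: 37.15
position: [0.4861, -0.022, 0.0514]
ee_rot: [0.675, 0.738, 0.0, 0.0]
ft_force: [-9.4, 0.7, 27.7]
finger_gap: 0.0197
gripper_force: 60.0
```

```bash
python3 - <<'E'
from h import *
s=sensors.get_state(); print(s["ft_force"].round(1),s["wrist_torque"].round(2)); c,s_=np.cos(TY),np.sin(TY)
for n in ["scene","side"]:
    p=imaging.snapshot(n); w=world(p); X,Y,z=np.moveaxis(w,-1,0); im=p["image"].astype(int); r,g,b=np.moveaxis(im,-1,0)
    if n=="scene": save(p,"sc6.png",(190,130,320,250),6)
    dx,dy=X-T0[0],Y-T0[1]; lx=(c*dx+s_*dy)*1e3; ly=(-s_*dx+c*dy)*1e3
    m=(abs(lx)<34)&(abs(ly)<84)&(z>.074)&(z<.09)&(abs(r-b)<45)
    A=np.c_[lx[m],ly[m],np.ones(m.sum())]; print(n,m.sum(),np.linalg.lstsq(A,z[m]*1e3,rcond=None)[0].round(3))
E
```

```text
[-9.4  0.7 27.7] [ 0.08  2.19 -0.04]
scene 667 [-2.0000e-03 -0.0000e+00  7.9366e+01]
side 677 [ 6.0000e-03 -0.0000e+00  8.0324e+01]
```

View pics/sc6.png

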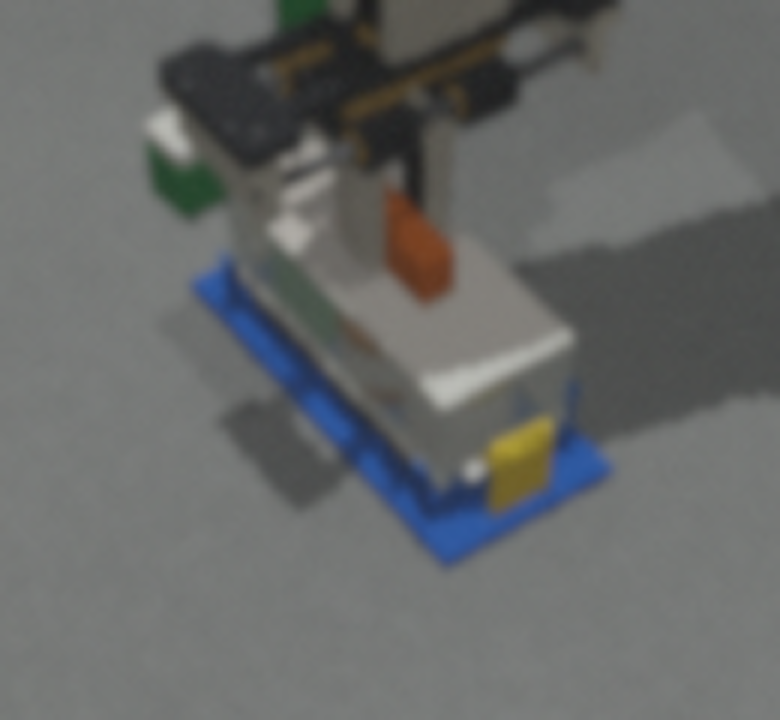

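The crop shows the hood (about (430,310)) fully seated and level, with the yellow clip at (520,465) over its edge. The top plate is at about 80 mm, and the arm is pressing with a steady 28 N. I'm handing in now while holding that press.

```bash
python3 -c "
from h import *
s=sensors.get_state(); print(s['time_s'],s['ft_force'],s['position']); print(close_job())"
```

```text
37.25 [-10.51840235   0.75245614  27.85567291] [ 0.48614735 -0.02201663  0.05139624]
the job is handed in; nothing more can be done
None
```

The amber jar and the middle green canister are packed upright beside the white jar, and the hood is clipped on. The arm was still pressing it fully down with about 28 N when I handed in at 37 s. The snap was read from the push force dropping away and the hood's height, since only the +y clip was visible in the last picture.

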